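Lock the castle nut on the engraver's stand

ROBOT

A 6-joint arm with a two-finger parallel gripper is mounted at the origin on the work surface. World frame = base frame: x ahead of the robot, y to its left, z up, the work surface at z = 0. Lengths are in mm, angles in degrees, forces in N, time in s.
With the tool pointing down it reaches from about 300 to 850 mm from the base axis. Payload 4.2 kg.
Tool frame: the origin (TCP) lies midway between the tips of the shut fingers; the grasp point (between the pads) lies 19 mm behind it (env.grasp_offset is the distance from the TCP to the grasp point, in mm); z points along the fingers, y is the line along which they close (so a half turn about z gives the same grasp; the last joint's range is limited). The gripper opens to 91 mm and grips with 3 to 60 N. Pads are 32 mm wide; open, the fingers measure 118 mm over their backs; the gripper's body (76 mm by 178 mm) begins 60 mm behind the grasp point.
Start: joints at [71.906, 18.312, 89.639, -0, 72.044, -1.146], TCP at [167.618, 550.043, 213.976] pointing down, gripper open.
Joint ranges: [-177.97, 177.97], [-48.28, 115.42], [12.27, 149.76], [-77.06, 257.06], [2.81, 150.46], [-146.56, 146.56]. Speed limits (degrees/s): [147.25, 147.25, 180, 180, 180, 180].

INTERFACE

Orientations are given as [roll, pitch, yaw] about the fixed x, y, z axes, in that order (R = Rz(yaw) Ry(pitch) Rx(roll)).
In Python, from workcell import env, optics gives the robot as it stands. The module is installed in compiled form; this text tells all that it offers.
- The arm moves only by the tool send_rows, never from a script. Its argument "targets" is a list that holds one entry, the list of rows, each a list of 7 numbers: the turn, a rotation vector about the world's x, y, z scaled (see below), then the shift along the world's x, y, z scaled (see below), then the closure, from -1 (fully open) to 1 (shut). In form: [[[rx, ry, rz, x, y, z, gripper], ...]]. A call has 1 to 12 rows; each row shifts and turns the commanded pose from where the row before left it; what a row does not reach is not made up. The controller multiplies each number of a shift by 0.2 m and each number of a turn by pi/2 rad. A row lasts 1/10 s, in which the tool goes at most 50 mm and 8.59 degrees, less where a joint would pass 70% of its speed; a pose out of reach is approached as far as the arm can. A call with a number of a shift or a turn outside -1 to 1 is refused whole. A call with a gripper value outside its range is refused whole. The fingers move at their own pace and stop on an object; "grip_force" is the grip in N (left out, the last holds). Time passes only in rows, so rows that do not move let the fingers close. It gives the time, the measured TCP pose, the force, the opening and the grip force at its end, in the units of the state.
- env.state(): the state, without advancing time (a new reading comes with each control period).
- optics.grab_frame(name): name is "side" or "top"; returns (picture, depth): 480x640x3 uint8, red, green, blue; 480x640 float32, mm along the optical axis (not along the pixel's ray), 0 where there is no reading.
- optics.camera_info(name): a dict with "camera_matrix" (3x3 intrinsics, pixels), "R" (3x3) and "t" (3): a world point X has camera coordinates R X + t. Camera axes: x right, y down, z forward; pixel columns grow to the right and rows downward; lengths in mm; the calibration is good to about 2 mm. A picture is of the moment at which its call begins. camera_info takes no time and is no camera call.
- env.job_done(): hands the job in; it is judged then, once.
Trained networks look in the newest picture that a camera, given by its name, has taken for a name from the list of things; names that differ only in an ending like _2 or _b are one class to them, and where a whole thing is asked for, a point or a joint stands for the part that bears it (a point fixed in the world has none). Each returns a list of dicts, best first, with "conf" (0 to 1); they miss things now and then, are a little off and sometimes report something else, mostly with a low value. They report only what shows in the picture. A call takes as long as a camera call. They do not tell look-alikes from the thing itself.
- optics.silhouettes(camera, name): "mask" (480x640 bool, what is visible of it) and "at" ([column, row] in pixels, amid what is visible of it).
- optics.place_of(camera, name): "at" ([column, row] in pixels: a listed point, or the origin of a listed thing).
The state is a dict: "time_s": time; "qpos": joint angles; "qvel": joint speeds; "effort": joint torques, N m; "ee_pos": TCP position; "ee_rot": TCP orientation; "force": force on the tool from outside, world axes, zero at the start; "torque": the same for the moment, N m; "gripper_width": finger opening in mm; "gripper_force": force on a finger pad.
Only numpy, scipy, OpenCV 4.12 (cv2) and the standard library are available. Lean on these libraries where they do the work, as an engineer would, in place of code of your own. Each camera call takes 0.05 s, during which the arm holds its last target. There are 200 camera calls.

TASK

Tighten the castle nut on the engraving stand clockwise (seen from above) just to the next slot that lines up with the cross hole, neither past it nor back to the one before. Then slide the red-handled lock pin, gently and without forcing it, through slot and cross hole until its collar is fully home against the nut, and let go. Do not press on the brass tray, and leave the bowl, hammer and jar alone.

Things in the scene. Friction and masses are not known exactly. Their poses are not given: they have to be found in the camera images.
- stand: Engraving stand, fixed: green round foot 120 mm across carrying the tray. Origin under the middle of foot and tray, at table height, z up. On it an upright dark steel spindle 22 mm across, up to 92 mm above the table, in a brass spacer 56 mm across, up to 50 mm. Spindle, spacer and nut together stand firm but 4 to 8 mm off the middle, to one side or the other along y: this offset is not measured.
- tray: Brass tray clamped on the stand under the nut, 170 mm across, top 34 mm above the table, rim 37 mm; not to be pressed. Origin and axes as the stand's.
- hole (a point): Where the cross hole would be if the spindle stood in the middle of the stand: 73 mm above the table, axes as the stand's. The true hole lies 4 to 8 mm off along +y or -y. It is 8 mm wide and 8 mm high, and runs through the spindle along the stand's x (as the red line on the spindle's top), open at both ends; either may be used.
- nut (a joint): Turn, rad, growing clockwise from above (tightening), of the steel hexagon nut: 46 mm across flats, 50 to 80 mm above the table, six slots 9 mm wide, open above, floor at 68 mm, one mid each flat. At 0 a pair of slots (and flats) faces the stand's +-x, in line with the hole; the next slot does at 1.047; it starts between. About 0.5 N m turns it; it stays where left, does not climb.
- pin: Loose lock pin, about 60 g. Steel shank 6 x 6 mm along +x, 57 mm from collar to tip (last 2 mm only 5 x 5 mm); collar 18 mm wide and high, 4 mm thick; behind it an upright red handle, 24 mm along x, 10 mm thick, from 3 mm below to 45 mm above the shank's axis. Origin on the axis at the collar's front face, z up. Home, the collar meets a flat of the nut, 23 mm from the spindle axis.
- pin_mid (a point): Point on the pin's shank axis, 23 mm ahead of the collar's face; it is at the true hole's centre when the pin is fully home. Axes as the pin's.
- pin_tip (a point): Tip of the pin, on the shank's axis 57 mm ahead of the collar's face.
- pin_grip (a point): Middle of the red handle's length, 16 mm behind the collar's face and 30 mm above the shank's axis: where to pinch it from above across its 10 mm thickness. Axes as the pin's.
- rest: Fixed wooden block 110 x 60 x 20 mm on which the pin lies, shank along the block's x within about 0.04 rad, its axis 23 mm above the table; two small cheeks 17 mm apart flank the shank, up to 28 mm. Origin under its centre.
- bowl: Loose brass bowl 90 mm across, 40 mm high; leave alone. Origin under its centre. It and the pin's block stand on opposite sides of the stand, either way round.
- hammer: Loose hammer 220 mm long lying beyond the stand; leave alone.
- jar: Loose amber glass jar with brass cap, 56 mm across, 70 mm high; leave alone. Origin under its centre.
Not all that is in view belongs to the job. There is more than one size of the pin; the one meant has the size given above.

How it is judged (in metres and radians):
On the way, in this order (a step that is already met when the one before it is completed fails the run):
1. the nut is turned to the next slot, lined up with the cross hole, and let go (value of joint nut between 0.985 and 1.11 rad and contact force between the fingers and spindle below 0.5 N), for 0.2 s.
2. the pin is through slot and cross hole with its collar home (x of pin_mid in the frame of hole between -0.0045 and 0.0045 m and y of pin_mid in the frame of hole between -0.011 and 0.011 m and height (world z) of pin_mid between 0.067 and 0.079 m and angle between the x axis of pin and the x axis of stand, either way round below 0.15 rad), for 0.2 s.
At the end, for the whole second after the job is handed in: Nut at the next slot (0.985 to 1.11 rad), pin through slot and cross hole: pin_mid within 4.5 mm of site hole along the hole and 11 mm across it, 67 to 79 mm high, pin along the hole within 0.15 rad, at rest and released (all of step 2 and value of joint nut between 0.985 and 1.11 rad and linear speed of pin below 0.02 m/s and contact force between the fingers and pin below 0.5 N); the robot touches nothing.
It fails at once if the nut is turned past the slot (beyond 1.2 rad) or backed off to the slot before (below 0.12 rad) (value of joint nut above 1.2 rad or value of joint nut below 0.12 rad).
It fails at once if the pin is forced against nut or stand (over 20 N) (contact force between pin and spindle above 20 N).
It fails at once if the fingers press on the brass tray (over 8 N) (contact force between the fingers and tray above 8 N).
It fails at once if the bowl, the hammer or the jar is moved more than 30 mm (distance of any of bowl, hammer, jar from where it was at the start of the episode above 0.03 m).
It also fails if it takes over 61 s, if anything falls off the work surface, if the arm or the gripper's body presses on something with over 40 N, if the wrist force passes 120 N, or if a joint passes its speed limit or range.

## Working session

There is one attempt and no reset: what is moved stays moved. The work goes in short steps, Python scripts to look and compute and a tool call to move; the robot and the scene stay as the last step left them, time stands still between calls to the robot, and variables do not carry over. Pictures are saved under pics/ and viewed, at most 10 in all, crops included, and the job is handed in when it is done.

Besides the shell and the picture viewer there is one more tool, called after "Request:" by a JSON object that holds its "fn" and its "kwargs". send_rows: Moves the arm, as the interface text tells. Its arguments: {"type":"object","properties":{"targets":{"type":"array"},"grip_force":{"type":"number"}},"required":["targets"]}

```bash
mkdir -p pics; cat > h.py <<'E'
import numpy as np, cv2
from workcell import env, optics
def info(c):
    i=optics.camera_info(c); return np.array(i["camera_matrix"]),np.array(i["R"]),np.array(i["t"]).ravel()
def ray(c,uv,z):
    "world point on pixel ray at height z"
    K,R,t=info(c); o=-R.T@t; d=R.T@np.linalg.solve(K,[uv[0],uv[1],1.]); return o+d*(z-o[2])/d[2]
def cloud(c,D):
    K,R,t=info(c); v,u=np.mgrid[:480,:640]; P=np.stack([(u-K[0,2])/K[0,0]*D,(v-K[1,2])/K[1,1]*D,D],-1)
    return (P-t)@R
def px(c,X):
    K,R,t=info(c); p=K@(R@np.asarray(X,float)+t); return p[:2]/p[2]
E
python3 - <<'E'
from h import *
for c in("top","side"):
    I,D=optics.grab_frame(c); cv2.imwrite(f"pics/{c}0.png",I[...,::-1]); np.savez(f"pics/{c}0.npz",I=I,D=D)
    K,R,t=info(c); print(c,K[0,0],(-R.T@t).round(),R[2].round(2))
    for n in["stand","tray","nut","hole","pin","pin_grip","pin_tip","rest","bowl","jar","hammer"]:
        for o in optics.place_of(c,n)[:3]:
            print(n,round(o["conf"],2),np.round(o["at"]),ray(c,o["at"],{"hole":73,"nut":80,"pin":23,"pin_grip":53,"pin_tip":23}.get(n,0)).round(1))
print(env.state())
E
```

```text
top 496.1993253323792 [ 506.   26. 1068.] [ 0.06  0.01 -1.  ]
stand 0.72 [339. 213.] [619.4   4.9   0. ]
tray 0.72 [341. 217.] [ 6.112e+02 -5.000e-01  0.000e+00]Traceback (most recent call last):
  File "<stdin>", line 6, in <module>
ValueError: it knows: bowl, hammer, hole, jar, pin, pin_grip, pin_mid, pin_tip, rest, stand, tray
```

View pics/top0.png

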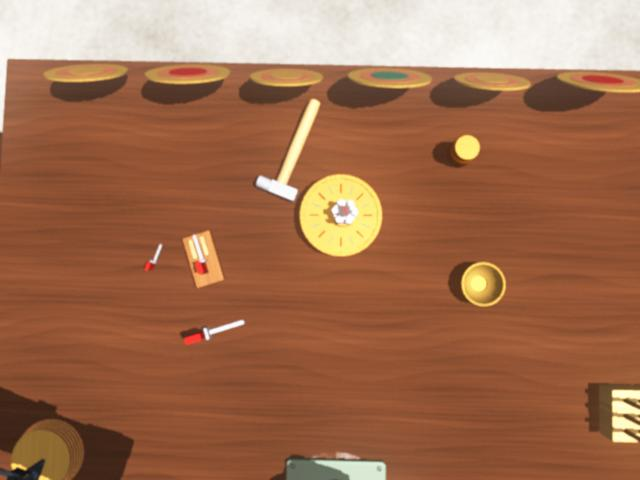

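The top view shows the stand at about (341,215) with the nut at (344,212). The block and its pin are at (203,258). Two other pins lie loose on the table at (153,258) and (213,333). The bowl is at (483,284), the jar at (466,150) and the hammer at (290,150).

```bash
python3 - <<'E'
from h import *
for c in("top","side"):
    I,D=optics.grab_frame(c); cv2.imwrite(f"pics/{c}0.png",I[...,::-1]); np.savez(f"pics/{c}0.npz",I=I,D=D)
    K,R,t=info(c); print(c,K[0,0],(-R.T@t).round(),R[2].round(2))
    for n in["stand","tray","hole","pin","pin_mid","pin_grip","pin_tip","rest","bowl","jar"]:
        for o in optics.place_of(c,n)[:3]:
            print(n,round(o["conf"],2),np.round(o["at"]),ray(c,o["at"],{"hole":73,"pin_mid":23,"pin":23,"pin_grip":53,"pin_tip":23}.get(n,0)).round(1))
print(env.state())
I=np.load("pics/top0.npz")["I"]
a=cv2.resize(I[185:240,310:375],None,fx=6,fy=6,interpolation=cv2.INTER_CUBIC); b=cv2.resize(I[225:295,170:235],None,fx=6,fy=6,interpolation=cv2.INTER_CUBIC)
o=np.zeros((420,790,3),np.uint8); o[:a.shape[0],:390]=a; o[:420,400:790]=b; cv2.imwrite("pics/crop0.png",o[...,::-1])
E
```

```text
top 496.1993253323792 [ 506.   26. 1068.] [ 0.06  0.01 -1.  ]
stand 0.9 [341. 215.] [615.4  -1.    0. ]
tray 0.57 [339. 215.] [615.9   4.2   0. ]
hole 0.92 [339. 209.] [620.1   5.7  73. ]
pin 0.65 [155. 260.] [508.3 390.3  23. ]
pin 0.53 [202. 259.] [513.5 291.1  23. ]
pin_mid 0.63 [197. 251.] [530.1 301.7  23. ]
pin_mid 0.59 [159. 251.] [527.6 383.6  23. ]
pin_mid 0.57 [223. 326.] [374.9 241.   23. ]
pin_grip 0.7 [148. 269.] [489.7 394.5  53. ]
pin_grip 0.65 [200. 269.] [492.4 286.8  53. ]
pin_grip 0.59 [193. 338.] [353.5 294.9  53. ]
pin_tip 0.75 [199. 236.] [562.8 299.8  23. ]
pin_tip 0.75 [244. 319.] [389.7 197.5  23. ]
pin_tip 0.57 [164. 246.] [538.2 372.6  23. ]
rest 0.89 [202. 258.] [514.8 296.1   0. ]
bowl 0.59 [479. 286.] [ 469.1 -299.     0. ]
jar 0.98 [459. 155.] [ 752.  -253.7    0. ]
side 491.4883271595882 [339. 870. 754.] [ 0.21 -0.77 -0.6 ]
stand 0.92 [310. 262.] [611.    9.6   0. ]
tray 0.85 [309. 262.] [613.    9.8   0. ]
tray 0.38 [301. 355.] [541.4 280.3   0. ]
hole 0.61 [312. 238.] [607.1   7.9  73. ]
pin 0.94 [315. 355.] [510.6 292.3  23. ]
pin 0.94 [396. 374.] [
[... 572 characters left out ...]
3.] [ 755.6 -269.     0. ]
{'time_s': 1.25, 'qpos': array([ 7.19070332e+01,  1.83112630e+01,  8.96394769e+01, -3.75601299e-04,
        7.20442533e+01, -1.14501086e+00]), 'qvel': array([ 0.00621751,  0.03366444,  0.07822657,  0.03998305,  0.0486302 ,
       -0.00582103]), 'effort': array([ 1.76748930e-03, -4.12357593e+01, -2.32226318e+01,  7.27385469e-02,
        3.77838453e-02, -1.28770321e-05]), 'ee_pos': array([167.60989898, 550.03954602, 213.97908012]), 'ee_rot': array([1.79995001e+02, 4.57296773e-04, 1.63052160e+02]), 'force': array([-0.05762861, -0.28367591,  0.57990964]), 'torque': array([-0.05658112,  0.04001563,  0.02159579]), 'gripper_force': 0.0, 'gripper_width': 91.26934367621213}
```

View pics/side0.png

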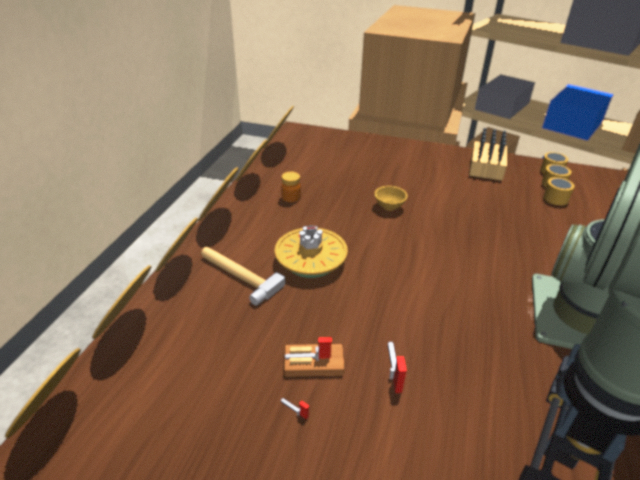

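View pics/crop0.png

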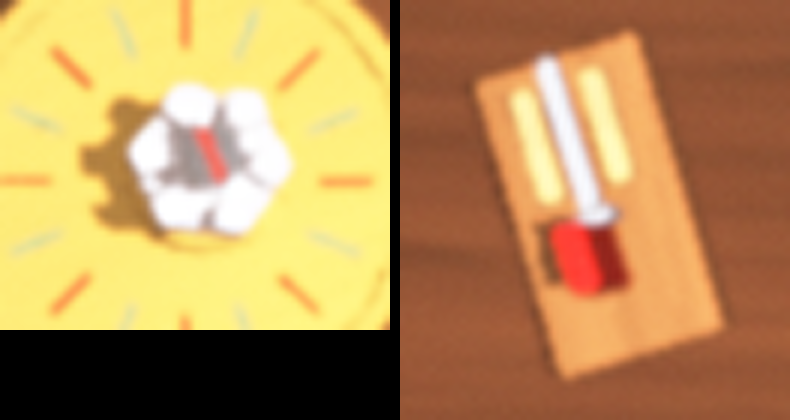

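The side view confirms the pin on the block, with its handle at (325,347), and two decoys at (300,408) and (397,372). The crop shows the spindle's red line tilted about 17° and the nut's teeth, with one slot nearly along image-up. Next I'll measure the yaw of the stand and nut more precisely.

```bash
cat > m.py <<'E'
from h import *
def pca(P,w):
    c=(P*w[:,None]).sum(0)/w.sum(); q=P-c; C=(q*w[:,None]).T@q/w.sum(); l,V=np.linalg.eigh(C); v=V[:,1]; return c,np.degrees(np.arctan2(v[1],v[0])),np.sqrt(l)
def avg(c,n=5): 
    F=[optics.grab_frame(c) for _ in range(n)]; return np.mean([f[0].astype(float) for f in F],0),np.median([f[1] for f in F],0)
if __name__=="__main__":
  for c,b in(("top",(185,240,310,375)),("side",(222,252,296,326))):
    I,D=avg(c); np.savez(f"pics/{c}1.npz",I=I,D=D)
    K,R,t=info(c); v,u=np.mgrid[:480,:640]
    W=np.stack([ray(c,(x,y),92.)[:2] for x,y in zip(u.ravel(),v.ravel()) if b[0]<=y<b[1] and b[2]<=x<b[3]]) 
    J=I[b[0]:b[1],b[2]:b[3]].reshape(-1,3); red=np.clip(J[:,0]-J[:,1]-40,0,None)*(J[:,1]-J[:,2]<60)
    s=px(c,(619,-6,92)); 
    near=np.hypot(W[:,0]-618,W[:,1]+5)<16
    p,a,l=pca(W[near],red[near]); print(c,"red line",p.round(1),a.round(1),l.round(1))
    P=cloud(c,D); z=P[...,2]; m=(np.hypot(P[...,0]-616,P[...,1])<100)
    k=m&(z>72)&(z<86); print(" nut pts",k.sum(),P[k].mean(0).round(1)); k=m&(z>88); print(" spindle top",k.sum(),P[k].mean(0).round(1) if k.any() else "")
    # tray circle fit from yellow top edge, ticks
    k=m&(z>31)&(z<40); h=cv2.findContours(k.astype(np.uint8),0,1)[0]; h=max(h,key=cv2.contourArea).reshape(-1,2)
    Q=np.array([ray(c,q,36.)[:2] for q in h.astype(float)]); A=np.c_[2*Q,np.ones(len(Q))]; s=np.linalg.lstsq(A,(Q**2).sum(1),rcond=None)[0]
    print(" tray centre",s[:2].round(1),"r",np.sqrt(s[2]+s[0]**2+s[1]**2).round(1))
    if c=="top":
      # angular tick profile
      th=np.radians(np.arange(0,360,.5)); prof=[]
      r=np.arange(46,64,1.)
      for tt in th:
        q=np.array([px(c,(s[0]+x*np.cos(tt),s[1]+x*np.sin(tt),34)) for x in r]).astype(np.float32)
        prof.append(cv2.remap(I.astype(np.float32),q[None,:,0],q[None,:,1],1)[0].mean(0))
      prof=np.array(prof); f=np.fft.rfft(prof[:,1]); n=np.argsort(-abs(f[1:60]))[:5]+1
      for i in n: print(" harmonic",i,abs(f[i]).round(),"min at",((np.degrees(-np.angle(f[i]))+180)/i%(360/i)).round(2))
      f=np.fft.rfft(prof[:,0]-prof[:,2]); print(" 8th of R-B max at",(-np.degrees(np.angle(f[8]))/8%45).round(2))
E
python3 m.py
python3 - <<'E'
from h import *
T=np.load("pics/top1.npz")["I"];S=np.load("pics/side1.npz")["I"]
a=cv2.resize(T[192:232,324:364].astype(np.uint8),None,fx=10,fy=10,interpolation=cv2.INTER_LANCZOS4); b=cv2.resize(S[218:258,291:331].astype(np.uint8),None,fx=10,fy=10,interpolation=cv2.INTER_LANCZOS4)
cv2.imwrite("pics/crop1.png",np.hstack([a,b])[...,::-1])
E
```

```text
Traceback (most recent call last):
  File "m.py", line 10, in <module>
    W=np.stack([ray(c,(x,y),92.)[:2] for x,y in zip(u.ravel(),v.ravel()) if b[0]<=y<b[1] and b[2]<=x<b[3]])
                ~~~^^^^^^^^^^^^^
  File "h.py", line 7, in ray
    K,R,t=info(c); o=-R.T@t; d=R.T@np.linalg.solve(K,[uv[0],uv[1],1.]); return o+d*(z-o[2])/d[2]
          ~~~~^^^
  File "h.py", line 4, in info
    i=optics.camera_info(c); return np.array(i["camera_matrix"]),np.array(i["R"]),np.array(i["t"]).ravel()
ValueError: time passes only in moves, steps and waits
Traceback (most recent call last):
FileNotFoundError: [Errno 2] No such file or directory: 'pics/side1.npz'
```

Too many calibration calls, so I'll cache the result.

```bash
sed -i 's/^def info/import functools\n@functools.lru_cache\ndef info/' h.py; python3 m.py && python3 - <<'E'
from h import *
T=np.load("pics/top1.npz")["I"];S=np.load("pics/side1.npz")["I"]
a=cv2.resize(T[192:232,324:364].astype(np.uint8),None,fx=10,fy=10,interpolation=cv2.INTER_LANCZOS4); b=cv2.resize(S[218:258,291:331].astype(np.uint8),None,fx=10,fy=10,interpolation=cv2.INTER_LANCZOS4)
cv2.imwrite("pics/crop1.png",np.hstack([a,b])[...,::-1])
print(env.state()["time_s"])
E
```

```text
top red line [615.7  -5.3] -155.9 [1.6 5.1]
 nut pts 198 [614.3  -5.6  80.2]
 spindle top 96 [614.7  -5.5  92.4]
 tray centre [611.9   1.5] r 84.3
 harmonic 16 4498.0 min at 1.04
 harmonic 8 3552.0 min at 1.2
 harmonic 32 2658.0 min at 1.09
 harmonic 24 2576.0 min at 1.08
 harmonic 1 1366.0 min at 44.43
 8th of R-B max at 1.18
side red line [616.4  -7.5] 133.3 [5.  6.8]
 nut pts 167 [611.4   0.9  77.5]
 spindle top 47 [612.7  -3.1  90.2]
 tray centre [608.    7.6] r 75.8
2.0
```

View pics/crop1.png

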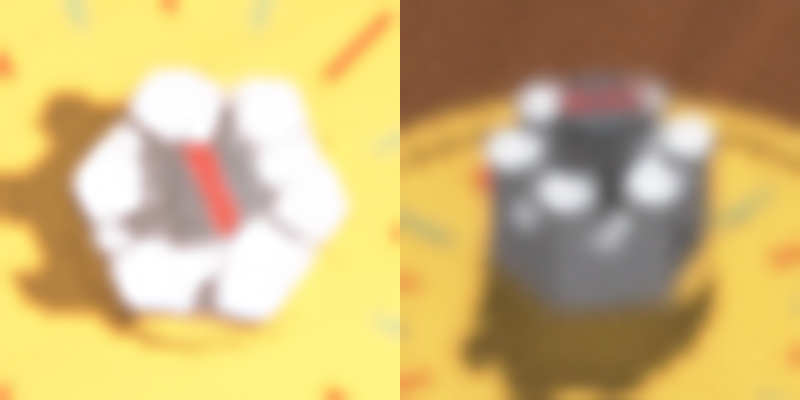

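```bash
cat > n.py <<'E'
from m import *
def fit(c,pre):
    f=np.load(f"pics/{c}{pre}.npz"); I,D=f["I"].astype(np.float32),f["D"]
    # rectified patches at z=92 (line) and z=80 (teeth), 0.5 mm grid: rows +x up
    def rect(z,cx,cy,h=32,s=.5):
        g=np.arange(-h,h+s,s); X,Y=np.meshgrid(g,g,indexing="ij")
        q=np.array([px(c,(cx+a,cy+b,z)) for a,b in zip(X.ravel(),Y.ravel())],np.float32)
        return X,Y,cv2.remap(I,q[:,0].reshape(X.shape),q[:,1].reshape(X.shape),cv2.INTER_CUBIC)
    X,Y,J=rect(92,614.7,-5.5); w=np.clip(J[...,0]-J[...,1]-25,0,None)*(J[...,1]-J[...,2]<40)*(np.hypot(X,Y)<12)
    p,a,l=pca(np.c_[X[w>0],Y[w>0]],w[w>0]); print(c,"line",p.round(2),a.round(1)%180,l.round(2))
    # template search: bar 3 mm x 22, score by redness
    r=J[...,0]-(J[...,1]+J[...,2])/2; r=cv2.GaussianBlur(r*(J[...,1]-J[...,2]<50)*(np.hypot(X,Y)<14),(0,0),1)
    best=[]
    for th in np.arange(0,180,1.):
        t=np.radians(th); d=np.abs(-(X-p[0])*np.sin(t)+(Y-p[1])*np.cos(t)); best.append((r*np.exp(-d**2/3)).sum())
    print("  bar best",np.argmax(best))
    if c=="top":
      for n,(cx,cy) in enumerate([(614.5,-5.5)]):
        X,Y,J=rect(80,cx,cy); R=np.hypot(X,Y); T=np.arctan2(Y,X)
        wh=J[...,2]
        mm=(R>13)&(R<21)
        for lab,g in(("blue",wh),):
            e=(np.clip(g,0,255)*mm*np.exp(-6j*T)).sum(); print("  teeth",lab,(np.degrees(-np.angle(e))/6%60).round(1))
        def model(th,dx,dy):
            t=np.radians(th); x=X-dx;y=Y-dy; u=x*0-1e9
            for k in range(6): b=t+k*np.pi/3; u=np.maximum(u,x*np.cos(b)+y*np.sin(b))
            s=np.zeros_like(X,bool)
            for k in range(3): b=t+k*np.pi/3; s|=np.abs(-x*np.sin(b)+y*np.cos(b))<4.5
            return cv2.GaussianBlur(((u<23)&~s&(np.hypot(x,y)>11)).astype(np.float32),(0,0),2.)
        b=np.clip(J[...,2],0,255); k=R<30
        res=max((np.corrcoef(model(th,dx,dy)[k],b[k])[0,1],th,dx,dy) for th in range(0,60,2) for dx in(-2,-1,0,1,2) for dy in(-2,-1,0,1,2))
        print("  nut slot angle fit",res)
if __name__=="__main__":
  import sys
  for c in sys.argv[2:]: fit(c,sys.argv[1])
E
python3 n.py 1 top side
```

```text
top line [1.   0.18] 24.0 [1.79 5.3 ]
  bar best 24
  teeth blue 22.4
  nut slot angle fit (np.float64(0.6802935913323929), 56, 1, 0)
side line [-0.31 -1.05] 35.5 [4.34 5.29]
  bar best 56
```

```bash
python3 - <<'E'
from m import *
I=np.load("pics/top1.npz")["I"]
J=I[200:222,335:356]; r=J[...,0]-(J[...,1]+J[...,2])/2; ok=J[...,1]-J[...,2]<45
print((r*ok).round().astype(int)[4:19,4:16])
w=np.clip(r*ok-15,0,None); w[:, :5]=0; w[:,15:]=0
rows=np.arange(22); P=[]
for i in range(5,17):
    if w[i].sum()>60: P.append(((w[i]*np.arange(335,356)).sum()/w[i].sum(),200+i,w[i].sum()))
P=np.array(P); print(P.round(2))
for s in (P,P[1:-1],P[2:-2]):
    k=np.polyfit(s[:,1],s[:,0],1); a=ray("top",(np.polyval(k,206),206.),92);b=ray("top",(np.polyval(k,216),216.),92); d=a-b; print(np.degrees(np.arctan2(d[1],d[0])))
I=np.load("pics/side1.npz")["I"]; J=I[222:234,302:322]; r=J[...,0]-(J[...,1]+J[...,2])/2; print(r.round().astype(int)[:, 2:19])
a=ray("side",(307.,228.),92);b=ray("side",(317.,228.),92);d=a-b;print("horizontal in side",np.degrees(np.arctan2(d[1],d[0])))
E
```

```text
[[  2   0   0   0   0   0  12  18  13   3   0   0]
 [ 14   9   5  10   9  12  22  17  13   8   2   0]
 [ 20  19  27  56  74  73  47  18  12  12   8   2]
 [ 21  21  31  76 124 127  79  27  12  11   9   2]
 [ 20  19  23  57 118 140 107  41  13  10   8   2]
 [ 18  18  17  34  88 131 118  57  16  10   9   3]
 [ 18  18  16  21  57 116 126  83  28  11  10  10]
 [ 17  18  16  16  34  90 128 109  50  15  11  13]
 [ 20  20  17  14  21  64 121 128  78  24  11  13]
 [ 22  20  17  14  18  47 107 133  95  31  10  11]
 [ 20  19  19  17  16  31  79 114  81  22   2   3]
 [ 15  16  19  18  16  18  40  62  36   3   0   0]
 [  3   7  13  14  12  10  12  12   4  -1   0   0]
 [  0   1   2   3   2   2   2   2   0   0   0   0]
 [  0   0   0   0   0   0   2   2   0   0   0   0]]
[[343.25 206.   208.3 ]
 [343.43 207.   378.8 ]
 [343.79 208.   399.7 ]
 [344.18 209.   359.8 ]
 [344.63 210.   344.9 ]
 [345.07 211.   342.4 ]
 [345.48 212.   353.7 ]
 [345.74 213.   348.8 ]
 [345.71 214.   264.1 ]
 [345.53 215.   104.8 ]]
18.13107532248172
20.766914741229595
22.971404223775554
[[62 62 62 63 64 64 65 64 65 66 65 65 66 65 65 62 62]
 [62 62 62 63 62 62 63 64 64 64 65 65 65 65 63 63 61]
 [60 60 60 59 56 55 55 56 57 59 61 60 63 63 64 61 62]
 [48 45 45 47 42 38 36 38 41 46 48 49 51 56 60 62 63]
 [26 23 28 36 38 32 30 34 39 43 44 38 36 43 57 62 63]
 [ 9  8 19 40 55 52 48 52 54 54 46 32 26 38 58 68 70]
 [ 2  1 15 42 60 56 49 48 50 47 38 26 23 40 64 72 72]
 [ 0 -1  7 23 29 26 19 18 18 17 17 14 18 38 51 48 50]
 [ 0 -1  1  4  4  0 -1 -1 -2  1  1  3  8 18 18 14 16]
 [-2 -1  1  1  1 -1 -1 -2 -1 -1  0  1  0  2  3  2  3]
 [-4 -1  1  2  2  1  0  1  1  0  0 -1 -2 -2 -2 -2  0]
 [-3 -1  1  1  2  2  2  1  0  0 -2 -3 -3 -2 -3 -2  1]]
horizontal in side 18.261882224499463
```

Request:
{"fn": "send_rows", "kwargs": {"targets": [[[0,0,-0.07,0.15,-0.185,0,-1],[0,0,-0.07,0.15,-0.185,0,-1],[0,0,-0.07,0.15,-0.185,0,-1],[0,0,-0.07,0.15,-0.185,0,-1],[0,0,-0.07,0.15,-0.185,0,-1],[0,0,-0.07,0.15,-0.185,0,-1],[0,0,-0.07,0.15,-0.185,0,-1],[0,0,-0.07,0.15,-0.185,0,-1],[0,0,-0.07,0.15,-0.185,0,-1],[0,0,-0.07,0.15,-0.185,0,-1],[0,0,-0.07,0.15,-0.185,0,-1],[0,0,-0.07,0.15,-0.185,0,-1]]]}}

```text
time_s: 3.2
ee_pos: [528.7, 104.3, 214.2]
ee_rot: [180.0, -0.0, 87.2]
force: [1.0, 0.2, 0.6]
gripper_width: 91.1
gripper_force: 0.0
```

```bash
python3 - <<'E'
from m import *
# pin handle / pin yaw from first frames
I=np.load("pics/top1.npz")["I"]; D=np.load("pics/top1.npz")["D"]; P=cloud("top",D)
b=(slice(225,295),slice(180,225)); J=I[b]; Q=P[b]
r=(J[...,0]-J[...,1]>110)&(J[...,1]<70); k=r&(Q[...,2]>58); print("handle top",k.sum(),Q[k].mean(0).round(1) if k.any() else 0, Q[r].mean(0).round(1))
w=((J.min(-1)>130)&(abs(J[...,0]-J[...,2])<70)); v,u=np.nonzero(w); W=np.array([ray("top",(x+180,y+225),26.)[:2] for x,y in zip(u,v)])
c,a,l=pca(W,np.ones(len(W))); print("shank",c.round(1),a.round(1),l.round(1),"range",((W-c)@[np.cos(np.radians(a)),np.sin(np.radians(a))]).min().round(1),((W-c)@[np.cos(np.radians(a)),np.sin(np.radians(a))]).max().round(1))
E
```

```text
handle top 54 [496.6 284.1  67.5] [496.4 283.1  62.9]
shank [534.  298.8] -158.6 [ 5.  17.1] range -33.2 29.0
```

Request:
{"fn": "send_rows", "kwargs": {"targets": [[[0,0,-0.016,0.146,-0.186,0,-1],[0,0,-0.016,0.146,-0.186,0,-1],[0,0,-0.016,0.145,-0.186,0,-1],[0,0,0,0,0,-0.2,-1],[0,0,0,0,0,-0.2,-1],[0,0,0,0,0,-0.2,-1],[0,0,0,0,0,-0.1,-1],[0,0,0,0,0,-0.1,-1],[0,0,0,0,0,0,-1]]]}}

```text
time_s: 4.1
ee_pos: [612.8, -5.6, 51.0]
ee_rot: [-179.6, 0.0, 83.1]
force: [-0.4, -0.7, -0.1]
gripper_width: 90.7
gripper_force: 0.0
```

Request:
{"fn": "send_rows", "kwargs": {"targets": [[[0,0,0,0,0,0.01,-0.2],[0,0,0,0,0,0,-0.1],[0,0,0,0,0,0,-0.1],[0,0,0,0,0,0,-0.1],[0,0,0,0,0,0,-0.1],[0,0,0,0,0,0,-0.1]]], "grip_force": 8}}

```text
time_s: 4.7
ee_pos: [615.1, -5.6, 56.3]
ee_rot: [180.0, -0.0, 83.1]
force: [0.3, 0.2, -0.6]
gripper_width: 50.5
gripper_force: 0.0
```

Request:
{"fn": "send_rows", "kwargs": {"targets": [[[0,0,0,0,0,0,1],[0,0,0,0,0,0,1],[0,0,0,0,0,0,1],[0,0,0,0,0,0,1]]], "grip_force": 8}}

```text
time_s: 5.1
ee_pos: [615.5, -5.6, 56.1]
ee_rot: [179.9, 0.0, 83.1]
force: [1.8, -0.5, 1.3]
gripper_width: 46.8
gripper_force: 8.0
```

Request:
{"fn": "send_rows", "kwargs": {"targets": [[[0,0,0,0,0,0,1],[0,0,0,0,0,0,1],[0,0,0,0,0,0,1],[0,0,-0.056,0,0,0,1],[0,0,-0.056,0,0,0,1],[0,0,-0.056,0,0,0,1],[0,0,-0.056,0,0,0,1],[0,0,-0.056,0,0,0,1],[0,0,-0.055,0,0,0,1],[0,0,0,0,0,0,1],[0,0,0,0,0,0,1]]], "grip_force": 60}}

```text
time_s: 6.2
ee_pos: [615.4, -5.6, 56.1]
ee_rot: [180.0, -0.1, 52.9]
force: [3.4, -1.3, 0.2]
gripper_width: 45.5
gripper_force: 59.1
```

Request:
{"fn": "send_rows", "kwargs": {"targets": [[[0,0,0,0,0,0,-0.4],[0,0,0,0,0,0,-0.4],[0,0,0,0,0,0,-0.4],[0,0,0,0,0,0.07,-0.4],[0,0,0,0,0,0.065,-0.4],[0,0,-0.067,0,0,0,-0.4],[0,0,-0.067,0,0,0,-0.1],[0,0,-0.067,0,0,0,0.1],[0,0,-0.067,0,0,0,0.2],[0,0,-0.064,0,0,0,0.2],[0,0,0,0,0,0,0.2],[0,0,0,0,0,0,0.2]]], "grip_force": 6}}

```text
time_s: 7.4
ee_pos: [615.4, -5.5, 84.0]
ee_rot: [180.0, -0.1, 23.2]
force: [0.3, -0.3, 0.6]
gripper_width: 36.3
gripper_force: 0.0
```

Request:
{"fn": "send_rows", "kwargs": {"targets": [[[0,0,0,0,0,0,0.4],[0,0,0,0,0,0,0.4],[0,0,0,0,0,0,1],[0,0,0,0,0,0,1],[0,0,0,0,0,0,1],[0,0,0,0,0,0,1]]], "grip_force": 20}}

```text
time_s: 8.0
ee_pos: [615.1, -5.7, 83.0]
ee_rot: [180.0, 0.0, 23.1]
force: [-0.9, -1.0, 0.4]
gripper_width: 21.1
gripper_force: 20.0
```

```bash
python3 -c "
from h import *
s=env.state(); print({k:np.round(s[k],2) for k in ('ee_pos','ee_rot','force','torque','gripper_width','gripper_force')})"
```

```text
{'ee_pos': array([615.06,  -5.71,  83.01]), 'ee_rot': array([179.98,   0.  ,  23.11]), 'force': array([-0.92, -1.02,  0.37]), 'torque': array([-0.28,  0.1 ,  0.  ]), 'gripper_width': np.float64(21.07), 'gripper_force': np.float64(20.0)}
```

Request:
{"fn": "send_rows", "kwargs": {"targets": [[[0,0,0,-0.003,0.007,0,1],[0,0,0,0,0,0,1],[0,0,0,0,0,0,1]]]}}

```text
time_s: 8.3
ee_pos: [615.1, -5.7, 83.0]
ee_rot: [179.8, -0.0, 23.1]
force: [1.4, -5.3, -0.4]
gripper_width: 21.1
gripper_force: 20.0
```

Request:
{"fn": "send_rows", "kwargs": {"targets": [[[0,0,0,0.003,-0.007,0,0.2],[0,0,0,0,0,0,0.2],[0,0,0,0,0,0.2,-0.2],[0,0,0,0,0,0.2,-0.5],[0,0,-0.007,-0.075,0.18,0,-0.5],[0,0,-0.007,-0.075,0.18,0,-0.5],[0,0,-0.007,-0.075,0.18,0,-0.5],[0,0,-0.007,-0.075,0.18,0,-0.5],[0,0,0,-0.075,0.18,0,-0.5],[0,0,0,-0.075,0.18,0,-0.5],[0,0,0,-0.075,0.18,0,-0.5],[0,0,0,-0.075,0.18,0,-0.5]]], "grip_force": 20}}

```text
time_s: 9.5
ee_pos: [493.7, 284.2, 163.0]
ee_rot: [-180.0, 0.0, 20.6]
force: [0.5, -0.6, 1.0]
gripper_width: 68.4
gripper_force: 0.0
```

```bash
python3 - <<'E'
from m import *
for c in("top","side"):
    I,D=avg(c,3); np.savez(f"pics/{c}2.npz",I=I,D=D)
T=np.load("pics/top2.npz")["I"];S=np.load("pics/side2.npz")["I"]
f=lambda J,s:cv2.resize(J.astype(np.uint8),None,fx=s,fy=s,interpolation=cv2.INTER_LANCZOS4)
o=np.zeros((580,800,3),np.uint8); o[:280,:400]=f(T[195:230,320:370],8); o[:280,400:]=f(S[220:255,286:336],8); o[290:580,:400]=f(S[290:435,240:440],2); o[290:580,400:]=f(T[190:335,140:340],2)
cv2.imwrite("pics/crop2.png",o[...,::-1])
s=env.state(); print(s["time_s"],s["ee_pos"].round(1),s["ee_rot"].round(1))
E
python3 n.py 2 top
```

```text
9.8 [495.1 281.8 162.9] [180.    0.   20.6]
top line [0.68 0.02] 23.80000000000001 [1.77 5.33]
  bar best 25
  teeth blue 51.7
  nut slot angle fit (np.float64(0.6681826426153596), 24, 1, 0)
```

View pics/crop2.png

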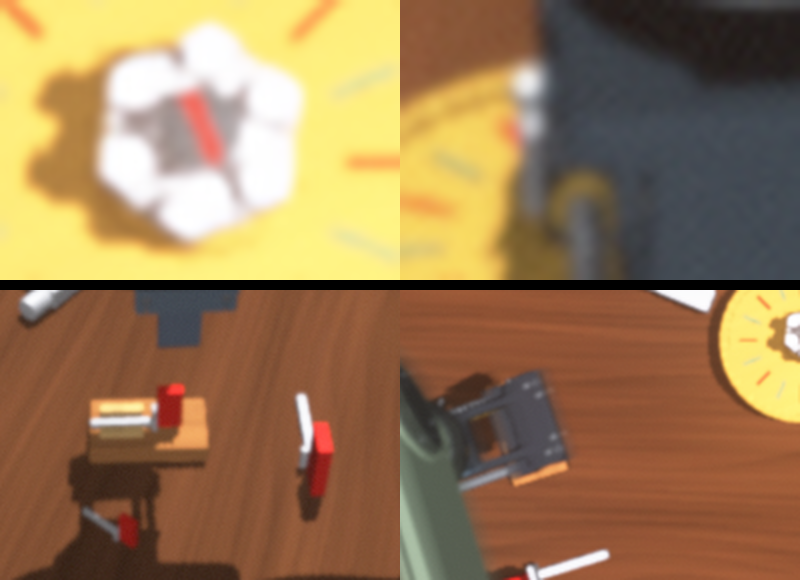

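```bash
python3 - <<'E'
from m import *
I=np.load("pics/side2.npz")["I"]; D=np.load("pics/side2.npz")["D"]; P=cloud("side",D)
b=(slice(335,375),slice(310,345)); r=(I[b][...,0]-I[b][...,1]>90); v,u=np.nonzero(r); print("side red bbox",u.min()+310,u.max()+310,v.min()+335,v.max()+335, "3d mean",P[b][r].mean(0).round(1))
Q=P[b][r]; k=Q[:,2]>62; print("upper",Q[k].mean(0).round(1),Q[k].min(0).round(1),Q[k].max(0).round(1))
for X in((495,282.4,53),): print("pred grip px side",px("side",X).round(1))
# shank bright line in side
b=(slice(345,365),slice(283,318)); J=I[b]; w=np.clip(J.min(-1)-150,0,None); v,u=np.nonzero(w>0); W=np.array([ray("side",(x+283,y+345),26.)[:2] for x,y in zip(u,v)]); c,a,l=pca(W,w[w>0]); print("shank",c.round(1),a%180,l.round(1),len(W))
t=np.radians(20.6)
# shank in first top frame, restricted: row-wise centroid
I=np.load("pics/top1.npz")["I"]; J=I[236:258,190:210]; w=np.clip(J[...,2]-110,0,None); 
cen=[((w[i]*np.arange(190,210)).sum()/w[i].sum(),236+i) for i in range(22) if w[i].sum()>50]; cen=np.array(cen); print(cen.round(1)[::3]); k=np.polyfit(cen[3:-3,1],cen[3:-3,0],1)
A=ray("top",(np.polyval(k,238),238.),26);B=ray("top",(np.polyval(k,256),256.),26); print(A.round(1),B.round(1),np.degrees(np.arctan2(*(A-B)[1::-1])))
for n in("pin_grip","pin_mid","pin"):
  for o in optics.place_of("side",n)[:3]: print(n,round(o["conf"],2),ray("side",o["at"],53 if n=="pin_grip" else 23).round(1))
E
```

```text
side red bbox 319 332 336 357 3d mean [492.5 285.3  46.5]
upper [492.6 287.4  65.7] [481.5 278.4  62.3] [502.9 295.2  68.1]
pred grip px side [324.4 342.7]
shank [534.6 299.6] 26.14567854580622 [ 4.9 16.6] 192
[[195.  236. ]
 [196.9 239. ]
 [196.6 242. ]
 [197.2 245. ]
 [198.3 248. ]
 [199.  251. ]
 [199.1 254. ]
 [198.8 257. ]]
[557.2 304.5  26. ] [519.5 295.2  26. ] 13.760895208674727
pin_grip 0.9 [492.5 285.3  53. ]
pin_grip 0.68 [355.1 301.6  53. ]
pin_grip 0.6 [492.  420.7  53. ]
pin_mid 0.95 [538.2 291.8  23. ]
pin_mid 0.72 [369.5 268.4  23. ]
pin_mid 0.58 [511.5 406.5  23. ]
pin 0.87 [358.  293.7  23. ]
pin 0.71 [508.4 288.6  23. ]
pin 0.49 [495.6 411.4  23. ]
```

Request:
{"fn": "send_rows", "kwargs": {"targets": [[[0,0,-0.029,-0.008,0.015,-0.1,-0.5],[0,0,0,0,0,-0.2,-0.5],[0,0,0,0,0,-0.15,-0.5],[0,0,0,0,0,-0.1,-0.2],[0,0,0,0,0,-0.07,0.2],[0,0,0,0,0,-0.025,0.4],[0,0,0,0,0,0,0.5],[0,0,0,0,0,0,0.6],[0,0,0,0,0,0,1],[0,0,0,0,0,0,1],[0,0,0,0,0,0,1],[0,0,0,0,0,0,1]]], "grip_force": 20}}

```text
time_s: 11.15
ee_pos: [494.0, 285.7, 34.7]
ee_rot: [-180.0, -0.1, 18.0]
force: [-0.7, 0.3, 2.9]
gripper_width: 14.3
gripper_force: 20.0
```

Request:
{"fn": "send_rows", "kwargs": {"targets": [[[0,0,0,0,0,0,1],[0,0,0,0,0,0,1],[0,0,0,0,0,0,1]]]}}

```text
time_s: 11.45
ee_pos: [494.0, 285.7, 34.6]
ee_rot: [-180.0, -0.1, 18.0]
force: [-0.1, -0.1, 4.9]
gripper_width: 14.0
gripper_force: 20.0
```

```bash
python3 - <<'E'
from m import *
s=env.state(); print({k:np.round(s[k],2) for k in ('ee_pos','ee_rot','force','torque','gripper_width','gripper_force')})
I,D=optics.grab_frame("side"); J=cv2.resize(I[310:400,255:375],None,fx=6,fy=6,interpolation=cv2.INTER_CUBIC); cv2.imwrite("pics/crop3.png",J[...,::-1])
E
```

```text
{'ee_pos': array([493.96, 285.69,  34.57]), 'ee_rot': array([-1.800e+02, -8.000e-02,  1.798e+01]), 'force': array([-0.12, -0.11,  4.89]), 'torque': array([-0.17,  0.01, -0.04]), 'gripper_width': np.float64(13.99), 'gripper_force': np.float64(20.0)}
```

View pics/crop3.png

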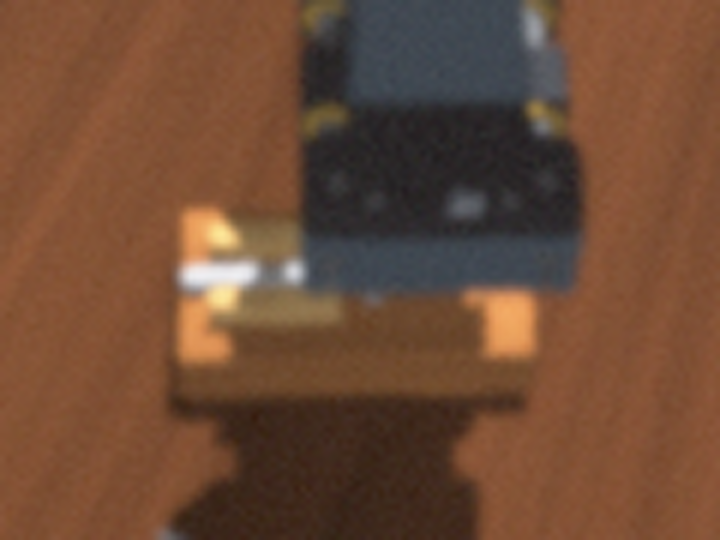

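Request:
{"fn": "send_rows", "kwargs": {"targets": [[[0,0,0,0,0,0.02,1],[0,0,0,0,0,0.03,1],[0,0,0,0,0,0,1],[0,0,0,0,0,0,1],[0,0,0,0,0,0,1]]], "grip_force": 30}}

```text
time_s: 12.0
ee_pos: [493.1, 285.3, 43.7]
ee_rot: [180.0, 0.0, 18.0]
force: [0.4, -0.4, -0.2]
gripper_width: 10.1
gripper_force: 46.3
```

```bash
python3 - <<'E'
from m import *
s=env.state(); print({k:np.round(s[k],2) for k in ('ee_pos','ee_rot','force','torque','gripper_width','gripper_force')})
I,D=optics.grab_frame("side"); J=cv2.resize(I[310:400,255:375],None,fx=6,fy=6,interpolation=cv2.INTER_CUBIC); cv2.imwrite("pics/crop4.png",J[...,::-1])
E
```

```text
{'ee_pos': array([493.12, 285.32,  43.71]), 'ee_rot': array([1.7999e+02, 4.0000e-02, 1.7970e+01]), 'force': array([ 0.44, -0.44, -0.22]), 'torque': array([-0.11,  0.15, -0.  ]), 'gripper_width': np.float64(10.06), 'gripper_force': np.float64(46.3)}
```

View pics/crop4.png

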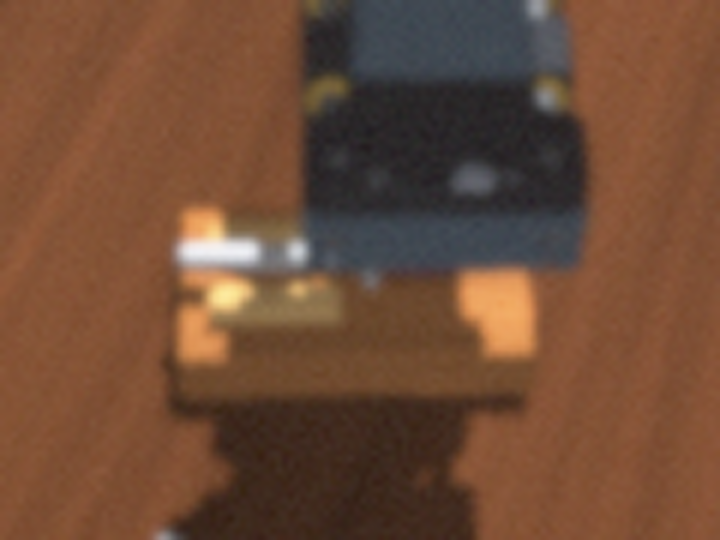

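The pin is now held squarely: the width is 10 mm and the shank is level above the cheeks. I'll lower it lightly onto the block to learn its height relative to the TCP.

Request:
{"fn": "send_rows", "kwargs": {"targets": [[[0,0,0,0,0,-0.025,1],[0,0,0,0,0,-0.015,1],[0,0,0,0,0,-0.01,1],[0,0,0,0,0,-0.005,1],[0,0,0,0,0,0,1],[0,0,0,0,0,0,1]]], "grip_force": 30}}

```text
time_s: 12.65
ee_pos: [493.2, 285.3, 35.1]
ee_rot: [180.0, -0.0, 18.0]
force: [-3.9, -3.0, 15.7]
gripper_width: 9.8
gripper_force: 46.6
```

Request:
{"fn": "send_rows", "kwargs": {"targets": [[[0,0,0,0,0,0.08,1],[0,0,0,0,0,0.195,1],[0,0,0,0,0,0.21,1],[0,0,0.01,0.01,-0.1,0,1],[0,0,0.01,0.01,-0.18,0,1],[0,0,0.01,0.01,-0.2,0,1],[0,0,0.01,0.01,-0.2,0,1],[0,0,0.01,0.01,-0.2,0,1],[0,0,0.007,0.01,-0.2,0,1],[0,0,0,0.01,-0.2,0,1],[0,0,0,0.01,-0.2,0,1],[0,0,0,0.0105,-0.1965,0,1]]]}}

```text
time_s: 13.85
ee_pos: [511.2, -51.5, 129.7]
ee_rot: [-180.0, 0.0, 23.1]
force: [-0.2, 0.1, -0.3]
gripper_width: 9.7
gripper_force: 42.7
```

Request:
{"fn": "send_rows", "kwargs": {"targets": [[[0,0,0,0,0,0,1],[0,0,0,0,0,0,1],[0,0,0,0,0,0,1]]]}}

```text
time_s: 14.15
ee_pos: [511.3, -49.0, 129.7]
ee_rot: [-180.0, 0.0, 23.1]
force: [0.3, -0.3, -0.6]
gripper_width: 9.7
gripper_force: 42.7
```

```bash
python3 - <<'E'
from m import *
s=env.state(); print({k:np.round(s[k],2) for k in ('time_s','ee_pos','ee_rot','force','torque','gripper_width','gripper_force')})
I,D=optics.grab_frame("side"); T,_=optics.grab_frame("top")
f=lambda J,s:cv2.resize(J,None,fx=s,fy=s,interpolation=cv2.INTER_CUBIC)
cv2.imwrite("pics/crop5.png",np.hstack([f(I[180:280,270:370],4),f(T[180:280,280:380],4)])[...,::-1])
for c in("top","side"):
  for n in("pin_tip","pin_mid"):
    for o in optics.place_of(c,n)[:4]: print(c,n,round(o["conf"],2),np.round(o["at"]),ray(c,o["at"],118).round(1))
E
```

```text
{'time_s': np.float64(14.15), 'ee_pos': array([511.26, -49.04, 129.7 ]), 'ee_rot': array([-1.7996e+02,  2.0000e-02,  2.3130e+01]), 'force': array([ 0.34, -0.28, -0.58]), 'torque': array([-0.07,  0.19,  0.03]), 'gripper_width': np.float64(9.65), 'gripper_force': np.float64(42.69)}
top pin_tip 0.85 [244. 319.] [400.4 183.4 118. ]
top pin_tip 0.64 [160. 245.] [537.4 348.1 118. ]
top pin_mid 0.67 [158. 254.] [520.4 351.  118. ]
top pin_mid 0.61 [225. 329.] [380.9 218.  118. ]
side pin_tip 0.69 [388. 340.] [380.  300.1 118. ]
side pin_tip 0.48 [326. 217.] [581.3 -20.2 118. ]
side pin_tip 0.45 [281. 398.] [512.8 459.6 118. ]
side pin_tip 0.4 [360. 206.] [519.3 -90.2 118. ]
side pin_mid 0.77 [294. 407.] [488.9 468.6 118. ]
side pin_mid 0.57 [392. 363.] [363.8 345.1 118. ]
side pin_mid 0.51 [340. 218.] [551.4 -25.9 118. ]
```

View pics/crop5.png

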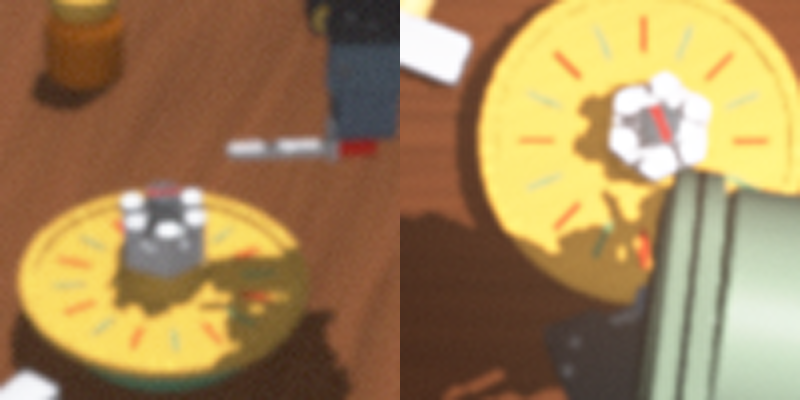

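```bash
python3 - <<'E'
from m import *
s=env.state(); p=s["ee_pos"]; print(p.round(2))
I,_=avg("side",3)
t=np.radians(23.1); x=np.array([np.cos(t),np.sin(t),0]); ax=p+[0,0,-12.0]
A=px("side",ax+x*20); B=px("side",ax+x*73); print("pred axis collar/tip",A.round(1),B.round(1))
J=I[205:230,322:354]; w=np.clip(J.min(-1)-90,0,None)
for c in range(0,32,2):
    col=w[:,c]; print(322+c,(col*np.arange(205,230)).sum()/max(col.sum(),1),col.max().round(), "pred",np.interp(322+c,[B[0],A[0]],[B[1],A[1]]).round(2))
E
```

```text
[511.51 -49.06 129.98]
pred axis collar/tip [350.4 216.1] [327.4 217.2]
322 229.0 2.0 pred 217.16
324 0.0 0.0 pred 217.16
326 216.66666666666666 18.0 pred 217.16
328 216.6581005586592 91.0 pred 217.13
330 216.4795008912656 109.0 pred 217.04
332 216.40480427046265 112.0 pred 216.94
334 216.275415896488 109.0 pred 216.85
336 216.66538461538465 53.0 pred 216.75
338 216.63585434173666 37.0 pred 216.66
340 216.0506607929516 97.0 pred 216.56
342 216.00627240143365 114.0 pred 216.47
344 215.90535372848947 110.0 pred 216.37
346 215.8247422680412 110.0 pred 216.28
348 215.8216704288939 88.0 pred 216.18
350 216.420245398773 34.0 pred 216.09
352 216.35955056179776 23.0 pred 216.07
```

Request:
{"fn": "send_rows", "kwargs": {"targets": [[[0,0,0,0.0015,-0.0035,-0.1,1],[0,0,0,0,0,-0.08,1],[0,0,0,0,0,-0.0445,1],[0,0,0,0,0,0,1],[0,0,0,0,0,0,1],[0,0,0,0,0,0,1]]]}}

```text
time_s: 15.2
ee_pos: [512.5, -50.6, 85.9]
ee_rot: [179.9, -0.1, 23.1]
force: [0.7, 0.5, 0.0]
gripper_width: 10.0
gripper_force: 42.7
```

```bash
cat > s.py <<'E'
from h import *
s=env.state(); p=s["ee_pos"]; t=np.radians(23.1); f=s["force"]
x=np.array([np.cos(t),np.sin(t)]); y=np.array([-x[1],x[0]]); c=np.array([615.4,-5.6])
print("t",round(s["time_s"],2),"along",((p[:2]-c)@x).round(2),"lat",((p[:2]-c)@y).round(2),"z",p[2].round(2),"rpy",s["ee_rot"].round(2),"F along",(f[:2]@x).round(2),"lat",(f[:2]@y).round(2),"z",f[2].round(2),"T",s["torque"].round(2))
E
python3 s.py
```

```text
t 15.2 along -112.29 lat -1.08 z 85.87 rpy [ 1.7994e+02 -9.0000e-02  2.3100e+01] F along 0.84 lat 0.21 z 0.01 T [-0.09  0.13  0.07]
```

Request:
{"fn": "send_rows", "kwargs": {"targets": [[[0,0,0,0,0,0,1],[0,0,0,0,0,0,1],[0,0,0,0,0,0,1]]]}}

```text
time_s: 15.5
ee_pos: [511.9, -50.6, 85.4]
ee_rot: [180.0, -0.0, 23.1]
force: [0.4, 0.0, -0.7]
gripper_width: 9.9
gripper_force: 42.7
```

```bash
python3 s.py; python3 -c "
from h import *
optics.grab_frame('top')"; python3 s.py
```

```text
t 15.5 along -112.81 lat -0.79 z 85.38 rpy [ 1.7998e+02 -3.0000e-02  2.3100e+01] F along 0.37 lat -0.15 z -0.73 T [-0.06  0.16  0.03]
t 15.55 along -112.83 lat -0.77 z 85.3 rpy [ 1.7998e+02 -2.0000e-02  2.3110e+01] F along 0.05 lat -0.66 z -1.85 T [-0.09  0.17 -0.02]
```

Request:
{"fn": "send_rows", "kwargs": {"targets": [[[0,0,0,-0.0015,0.0035,0,1],[0,0,0,0.03,0.0128,0,1],[0,0,0,0.03,0.0128,0,1],[0,0,0,0.03,0.0128,0,1],[0,0,0,0.03,0.0128,0,1],[0,0,0,0,0,0,1],[0,0,0,0,0,0,1],[0,0,0,0,0,0,1],[0,0,0,0,0,0,1]]]}}

```text
time_s: 16.45
ee_pos: [535.2, -39.7, 85.1]
ee_rot: [180.0, 0.0, 23.1]
force: [-0.6, 1.1, -0.9]
gripper_width: 9.9
gripper_force: 42.7
```

```bash
python3 s.py
```

```text
t 16.45 along -87.1 lat 0.09 z 85.06 rpy [1.80e+02 1.00e-02 2.31e+01] F along -0.11 lat 1.23 z -0.94 T [-0.08  0.15  0.05]
```

Request:
{"fn": "send_rows", "kwargs": {"targets": [[[0,0,0,0.01,0.0043,0,1],[0,0,0,0.01,0.0043,0,1],[0,0,0,0.01,0.0042,0,1],[0,0,0,0.01,0.0042,0,1],[0,0,0,0,0,0,1],[0,0,0,0,0,0,1]]]}}

```text
time_s: 17.05
ee_pos: [543.9, -36.1, 85.0]
ee_rot: [180.0, -0.0, 23.1]
force: [1.5, 1.3, -2.2]
gripper_width: 9.8
gripper_force: 42.7
```

```bash
python3 s.py
```

```text
t 17.05 along -77.77 lat 0.02 z 84.99 rpy [ 1.7999e+02 -3.0000e-02  2.3100e+01] F along 1.86 lat 0.59 z -2.24 T [-0.05  0.07 -0.06]
```

Request:
{"fn": "send_rows", "kwargs": {"targets": [[[0,0,0,0.018,0.0077,0,1],[0,0,0,0.018,0.0077,0,1],[0,0,0,0.018,0.0077,0,1],[0,0,0,0.018,0.0077,0,1],[0,0,0,0,0,0,1],[0,0,0,0,0,0,1]]]}}

```text
time_s: 17.65
ee_pos: [558.4, -29.9, 85.0]
ee_rot: [180.0, -0.0, 23.1]
force: [0.5, 0.4, -2.9]
gripper_width: 10.1
gripper_force: 42.7
```

```bash
python3 s.py
```

```text
t 17.65 along -61.96 lat 0.01 z 85.01 rpy [ 1.7999e+02 -5.0000e-02  2.3100e+01] F along 0.64 lat 0.13 z -2.89 T [-0.01  0.09  0.04]
```

Request:
{"fn": "send_rows", "kwargs": {"targets": [[[0,0,0,0.018,0.0077,-0.002,1],[0,0,0,0.018,0.0077,0,1],[0,0,0,0.018,0.0077,0,1],[0,0,0,0.018,0.0077,0,1],[0,0,0,0.005,0.0021,0,1],[0,0,0,0,0,0,1],[0,0,0,0,0,0,1]]]}}

```text
time_s: 18.35
ee_pos: [573.2, -23.5, 84.6]
ee_rot: [-180.0, 0.0, 23.1]
force: [-0.2, 0.0, -1.6]
gripper_width: 9.9
gripper_force: 42.7
```

```bash
python3 s.py
```

```text
t 18.35 along -45.86 lat 0.11 z 84.61 rpy [-1.80e+02  2.00e-02  2.31e+01] F along -0.21 lat 0.11 z -1.65 T [-0.08  0.13 -0.  ]
```

Request:
{"fn": "send_rows", "kwargs": {"targets": [[[0,0,0,0.005,0.0021,0,1],[0,0,0,0.005,0.0021,0,1],[0,0,0,0.005,0.0021,0,1],[0,0,0,0.005,0.0022,0,1],[0,0,0,0.005,0.0022,0,1],[0,0,0,0,0,0,1],[0,0,0,0,0,0,1],[0,0,0,0,0,0,1]]]}}

```text
time_s: 19.15
ee_pos: [576.7, -22.0, 84.6]
ee_rot: [-180.0, 0.2, 23.1]
force: [-3.3, -2.5, 2.5]
gripper_width: 10.0
gripper_force: 42.8
```

```bash
python3 s.py
```

```text
t 19.15 along -42.06 lat 0.07 z 84.56 rpy [-179.99    0.22   23.13] F along -4.01 lat -1.03 z 2.47 T [-0.59  0.98  0.04]
```

```bash
python3 - <<'E'
from m import *
I,_=avg("side",3); T,_=avg("top",1)
f=lambda J,s:cv2.resize(J.astype(np.uint8),None,fx=s,fy=s,interpolation=cv2.INTER_CUBIC)
cv2.imwrite("pics/crop6.png",np.hstack([f(I[205:260,280:350],6)[:330,:420]])[...,::-1])
t=np.radians(23.1);x=np.array([np.cos(t),np.sin(t),0]);c=np.array([615.4,-5.6,73])
for d in(34,31,28,-23,-27): print(d,((px("side",c+x*d)-[280,205])*6).round())
E
```

```text
34 [ 92. 177.]
31 [100. 176.]
28 [108. 176.]
-23 [239. 169.]
-27 [249. 169.]
```

View pics/crop6.png

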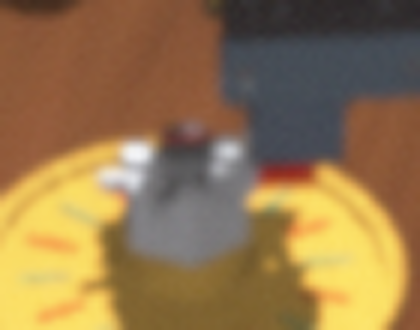

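Request:
{"fn": "send_rows", "kwargs": {"targets": [[[0,0,0,0.003,0.0013,0,1],[0,0,0,0.003,0.0013,0,1],[0,0,0,0,0,0,1],[0,0,0,0,0,0,1],[0,0,0,0,0,0,1]]]}}

```text
time_s: 19.85
ee_pos: [576.8, -22.0, 84.5]
ee_rot: [-180.0, 0.4, 23.1]
force: [-6.4, -3.5, 4.1]
gripper_width: 9.6
gripper_force: 42.9
```

```bash
python3 s.py
```

```text
t 19.85 along -41.97 lat 0.08 z 84.54 rpy [-179.98    0.37   23.15] F along -7.27 lat -0.72 z 4.11 T [-0.83  1.43 -0.01]
```

Request:
{"fn": "send_rows", "kwargs": {"targets": [[[0,0,0,-0.004,-0.0017,0,1],[0,0,0,-0.004,-0.0017,0,1],[0,0,0,0,0,0,0.6],[0,0,0,0,0,0,0.5],[0,0,0,0,0,0,0.4],[0,0,0,0,0,0,0.2],[0,0,0,0,0,0,0],[0,0,0,0,0,0,-0.1]]], "grip_force": 20}}

```text
time_s: 20.65
ee_pos: [578.3, -21.3, 84.8]
ee_rot: [180.0, -0.1, 23.1]
force: [0.1, 0.2, 0.1]
gripper_width: 48.2
gripper_force: 0.0
```

```bash
python3 s.py
```

```text
t 20.65 along -40.24 lat 0.14 z 84.81 rpy [ 1.7999e+02 -5.0000e-02  2.3110e+01] F along 0.14 lat 0.16 z 0.13 T [-0.05  0.17 -0.01]
```

Request:
{"fn": "send_rows", "kwargs": {"targets": [[[0,0,0,0,0,0.05,-0.1],[0,0,0,0,0,0.15,-0.1],[0,0,0,0,0,0.2,-0.1],[0,0,0,0,0,0.2,-0.1],[0,0,0,-0.15,0,0.1,-0.1],[0,0,0,-0.2,0,0.05,-0.1],[0,0,0,-0.2,0,0,-0.1],[0,0,0,-0.2,0,0,-0.1],[0,0,0,0,0,0,-0.1],[0,0,0,0,0,0,-0.1]]]}}

```text
time_s: 21.65
ee_pos: [428.0, -21.5, 235.9]
ee_rot: [179.9, -0.2, 23.1]
force: [-0.2, 0.1, 0.2]
gripper_width: 49.8
gripper_force: 0.0
```

```bash
python3 - <<'E'
from m import *
for c in("top","side"):
    I,D=avg(c,3); np.savez(f"pics/{c}3.npz",I=I,D=D)
T=np.load("pics/top3.npz")["I"];S=np.load("pics/side3.npz")["I"]
f=lambda J:cv2.resize(J.astype(np.uint8),None,fx=8,fy=8,interpolation=cv2.INTER_CUBIC)
cv2.imwrite("pics/crop7.png",np.hstack([f(T[190:245,320:370]),f(S[212:267,290:340])])[...,::-1])
t=np.radians(23.1);x=np.array([np.cos(t),np.sin(t),0]);n=np.array([-np.sin(t),np.cos(t),0])
# side red handle, relative to red line on the spindle (same camera, bias cancels)
for c,b in(("side",(222,250,300,345)),("top",(195,245,325,370))):
    I=np.load(f"pics/{c}3.npz")["I"]; D=np.load(f"pics/{c}3.npz")["D"]; P=cloud(c,D)
    m=np.zeros((480,640),bool); m[b[0]:b[1],b[2]:b[3]]=1; z=P[...,2]; m&=(I[...,0]-I[...,1]>100)&(I[...,1]<90)&(z>95)
    q=P[m]-[615.4,-5.6,0]; print(c,m.sum(),"handle along",np.percentile(q@x,[2,50,98]).round(1),"lat",np.median(q@n).round(1),"z",np.percentile(q[:,2],[50,98]).round(1))
    m2=(np.hypot(P[...,0]-615,P[...,1]+5)<14)&(z>87)&(z<97); q=P[m2]-[615.4,-5.6,0]; print("  spindle top along",(q@x).mean().round(1),"lat",(q@n).mean().round(1))
for c in("top","side"):
  for nm,zz in(("pin_mid",73),("pin_tip",73),("pin_grip",103),("pin",73)):
    for o in optics.place_of(c,nm)[:3]:
      q=ray(c,o["at"],zz)-[615.4,-5.6,0]
      if np.hypot(q[0],q[1])<120: print(c,nm,round(o["conf"],2),"along",(q@x).round(1),"lat",(q@n).round(1))
E
```

```text
side 46 handle along [-52.2 -42.8 -33.6] lat 6.8 z [103.2 108.8]
  spindle top along -1.4 lat 3.8
top 7 handle along [-47.6 -41.8 -33.5] lat 5.2 z [114.9 117.4]
  spindle top along -0.9 lat 0.2
top pin_mid 0.73 along 0.9 lat 4.1
top pin_tip 0.69 along 32.7 lat 2.8
top pin_grip 0.42 along -34.0 lat -3.2
side pin_mid 0.56 along 3.9 lat -5.1
side pin_tip 0.68 along 29.1 lat -9.2
side pin 0.82 along -19.1 lat -0.4
```

View pics/crop7.png

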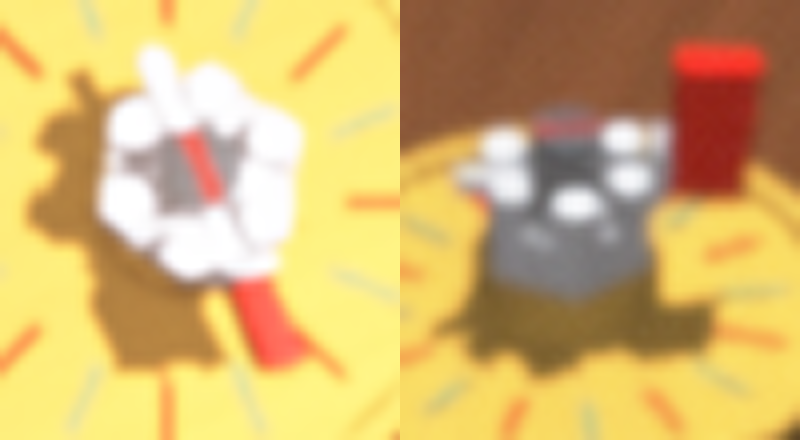

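The pin runs through the slot and hole with its collar at the nut, and it stands free. In the top view the tip shows beyond the nut at (150,60). In the side view the collar meets the nut at (665,150), and the red handle leans slightly outward.

```bash
python3 -c "
from h import *
print(env.job_done(), env.state()['time_s'])"
```

```text
the job is handed in; nothing more can be done
the job is handed in; nothing more can be done
```

I turned the nut about 30° clockwise to the next slot, slid the pin through slot and cross hole to a firm stop at about 7 N, released it, and handed the job in at about 22 s; the result wasn't reported, but the last images show the collar at the nut to within about 1–2 mm.

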